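# Prop the finisher's hood open and lay in the new roller

### The arm

A 6-joint arm with a two-finger parallel gripper is mounted at the origin on the work surface. World frame = base frame: x ahead of the robot, y to its left, z up, the work surface at z = 0. Lengths are in m, angles in rad, forces in N, time in s.
With the tool pointing down it reaches from about 0.3 to 0.875 m from the base axis. Payload 6.4 kg.
Tool frame: the origin (TCP) lies midway between the tips of the shut fingers; the grasp point (between the pads) lies 19 mm behind it; z points along the fingers, y is the line along which they close (so a half turn about z gives the same grasp; the last joint's range is limited). The gripper opens to 85 mm and grips with 20 to 120 N. Pads are 22 mm wide; open, the fingers measure 114 mm over their backs; the gripper's body (76 mm by 85 mm) begins 54 mm behind the grasp point. The pads swing forward as they close: fully open they stand 13 mm farther back than shut.
Start: joints at [-1.501, 0.181, 1.607, -0, 1.354, -0.206], TCP at [0.157, -0.553, 0.231] pointing down, gripper open.
Joint ranges: [-2.99, 2.99], [-0.89, 2.07], [0.3, 2.58], [-1.14, 4.28], [0, 2.63], [-3.12, 3.12]. Speed limits (rad/s): [2.57, 2.57, 3.01, 3.14, 3.14, 3.14].

### API

Orientations are given as a unit quaternion [w, x, y, z].
In Python, from bench import sensors, vision, ctrl gives the robot as it stands.
- The arm moves only by the tool carry_out, never from a script. Its argument "deltas" is text: rows parted by semicolons, each of 7 numbers parted by spaces: the shift along the tool's x, y, z in mm, then the turn, a rotation vector about the tool's x, y, z in rad, then the closure, from 0 (fully open) to 1 (shut). In form: tx ty tz ax ay az claw; .... A call has 1 to 12 rows; each row is the pose to reach, as a shift and turn from the pose commanded when the call began, along the tool's axes at that moment; what a row does not reach only later rows make up. A row lasts 1/8 s, in which the tool goes at most 62.5 mm and 10.7 degrees, less where a joint would pass 70% of its speed; a pose out of reach is approached as far as the arm can. A call with a gripper value outside its range is refused whole. The fingers move at their own pace and stop on an object; the grip force is fixed at half the most. Time passes only in rows, so rows that repeat a pose let the fingers close. It gives the time, the measured TCP pose, the force, the opening and the grip force at its end, in the units of the state.
- sensors.get_obs(): the state, without advancing time (a new reading comes with each control period).
- vision.camera(name): name is "scene" or "side" or "wrist"; returns the picture (400x640x3 uint8, blue, green, red); there is no depth.
- vision.camera_model(name): a dict with "K" (3x3 intrinsics, pixels), "k1" (the pictures are not rectified: a ray, as slopes to the right and down, at radius r is drawn at 1 + k1 r^2 times it, then the intrinsics apply), "extrinsics" (4x4, takes a point from world to camera coordinates); the wrist camera has in their place "hand_eye" (4x4, takes a point from camera to tool coordinates, whose origin is the TCP and whose axes are the flange's). Camera axes: x right, y down, z forward; pixel columns grow to the right and rows downward; lengths in m; the calibration is good to about 2 mm. A picture is of the moment at which its call begins: read the wrist's pose just before it. camera_model takes no time and is no camera call.
- ctrl.hand_in(): hands the job in; it is judged then, once.
The state is a dict: "time_s": time; "q": joint angles; "dq": joint speeds; "joint_efforts": joint torques, N m; "eef_pos": TCP position; "eef_rot": TCP orientation; "wrist_force": force on the tool from outside, world axes, zero at the start; "torque": the same for the moment, N m; "opening": opening from 0.0 (shut) to 1.0 (fully open); "grasp_force": force on a finger pad.
Only numpy, scipy, OpenCV 4.12 (cv2) and the standard library are available. Lean on these libraries where they do the work, as an engineer would, in place of code of your own. Each camera call takes 0.05 s, during which the arm holds its last target. There are 200 camera calls.

### The job

Lift the hood of the bench finishing machine nearly upright, swing the prop rod up and let the hood gently down on it, so that the tip of the rod sits in the socket on the hood's side and carries the hood. Then take the thick roller from the wooden rack and lay it, without dropping it, in the machine's two V-blocks, both shaft ends cradled. The hood must not fall shut, and leave the slim roller, the jar, the hammer and the shoe last where they are.

Things in the scene. Friction and masses are not known exactly. Their poses are not given: they have to be found in the camera images.
- machine: Green bench-top roller finisher, fixed. Origin on the bench; x along the hood's hinge, y from the open front to the hinge, z up. Base x +/-100, y -250 to 130, 30 mm thick, bare in front of y -70 but for a switch box (x -50, y -200, to z 50). Side walls x +/-90, y -60 to 120, to z 56. Back wall y 120 to 144, to z 98; motor barrel behind to y 221, z 76. Prop rod on the +x side.
- hood (a joint): Angle of the hood (rad): 0 closed (level), grows as its front edge is lifted; stop at 1.75. The hinge drags: let go above about 1.52 the hood stays up; lower down it sinks and falls shut unless propped. The tip of the rod is fully seated in the socket at 1.30.
- hood_hinge (a point): Point on the hood's hinge line, machine (0, 120, 100) mm; the line runs along the machine's x. The hood, 0.7 kg, is a 4 mm green sheet 200 mm wide that reaches 190 mm from the hinge, with 35 mm deep skirts at both sides, open in front.
- hood_handle (a point): Middle of the hood's handle: round bar 12 mm thick, 124 mm long, along the machine's x, 235 mm from the hinge line and 2 mm above it (hood closed), 45 mm past the hood's front edge; carried by arms 55 mm either side. Fingers can straddle it from above if the inner one stays within 38 mm of the bar's axis; it can turn between the fingers.
- prop (a joint): Angle of the prop rod (rad): 0 lying level towards the machine's front (-y), pi/2 upright, grows as it swings up and over towards the hood; stops at 0 and 2.75. The pivot drags (0.08 N m): the rod stays where it is left. Seated in the socket of the propped hood it reads 2.41; left within about 0.03 of this it slides in as the hood comes down.
- prop_pivot (a point): Pivot of the prop rod, machine (125, -60, 70) mm, outside the machine's +x side; pivot axis along the machine's x. A dark bracket stands between it and the base, up to z 85; a small rest stands under the rod 50 mm from the pivot, up to z 64.
- prop_tip (a point): Centre of the round tip of the prop rod: plain aluminium rod 10 mm thick, 181 mm from the pivot to this point, swinging in the machine's plane x = 125 mm.
- prop_grip (a point): Middle of the rod's grip: a black round stub 14 mm in diameter and 62 mm long that sticks out sideways from the rod along the machine's +x, 150 mm from the pivot; its middle lies 36 mm outside the rod's plane (x = 161 mm). Pinch it across, from above; it can turn between the fingers as the rod swings.
- socket (a point): Seat of the socket, where the centre of the rod's tip comes to lie: a dark flared pocket, 30 mm wide along x, outside the hood's +x skirt, 100 mm from the hinge along the hood and 20 mm below its sheet, open downwards when the hood is closed. Turns with the hood.
- cradle (a point): Where the roller's centre lies when laid in the two V-blocks: machine (0, -45, 70) mm; x is the roller's axis. The V-blocks (90 degree grooves, 14 mm thick, mouth about 45 mm wide, walls up to 11 mm above the seated shaft's axis) stand 69 mm either side and hold the shaft ends; the drum hangs between them with 7 mm to spare at each end.
- roller_center (a point): Centre of the thick roller: black rubber drum 44 mm in diameter and 110 mm long on a steel shaft 16 mm in diameter and 160 mm long, axis = x, about 0.4 kg. It starts in the wooden rack, in either of the two places.
- slim_roller_center (a point): Centre of the slim roller: the same shaft with a drum only 28 mm in diameter. Stays in the rack.
- rack: Wooden rack on the bench, 170 mm (x) by 190 mm (y), origin on the bench below its middle. Two rollers lie in V-notches along its x, at y = +55 and -55 mm, their axes 62 mm above the bench; its rails stand 67 mm either side (along x). It is fixed.
- jar: Jar of polish, 68 mm in diameter, 90 mm tall, origin under its centre. Bystander.
- hammer: Hammer 260 mm long, lying. Bystander.
- shoe_last: Wooden shoe last 200 mm long, 85 mm tall, origin under its centre. Bystander.
Mind the look-alikes: they are no part of the job. Leave any pink or turquoise look-alike of the part that bears roller_center alone.

How it is judged:
By the outcome, as a careful person would: the job done as asked, in the order asked, and still so for the second after the job is handed in, with the robot touching nothing.
It also fails if it takes over 72 s, if anything falls off the work surface, if the arm or the gripper's body presses on something with over 40 N, if the wrist force passes 120 N, or if a joint passes its speed limit or range.

## Working session

There is one attempt and no reset: what is moved stays moved. The work goes in short steps, Python scripts to look and compute and a tool call to move; the robot and the scene stay as the last step left them, time stands still between calls to the robot, and variables do not carry over. Pictures are saved under pics/ and viewed, at most 10 in all, crops included, and the job is handed in when it is done.

Besides the shell and the picture viewer there is one more tool, called after "Call:" as a command line: name --argument value ..., lists and objects as JSON in quotes. carry_out: Moves the arm, as the interface text tells. Its arguments: {"type":"object","properties":{"deltas":{"type":"string"}},"required":["deltas"]}

```bash
mkdir -p pics; ls
python3 - <<'E'
from bench import sensors, vision, ctrl
import cv2, numpy as np
o=sensors.get_obs(); print(o)
for n in ("scene","side"):
    cv2.imwrite(f"pics/{n}0.png",vision.camera(n)); print(n,vision.camera_model(n))
print(vision.camera_model("wrist"))
E
```

```text
pics
{'time_s': 0.0, 'q': array([-1.50129783e+00,  1.81571841e-01,  1.60802701e+00,  3.58477318e-05,
        1.35381935e+00, -2.06295413e-01]), 'dq': array([-0.00088214,  0.00103308,  0.00072457,  0.00018035, -0.00026069,
        0.00075982]), 'joint_efforts': array([ 3.93833325e-04, -4.44880128e+01, -3.51329219e+01, -3.48947879e-04,
        9.17580823e-03,  1.26719473e-05]), 'eef_pos': array([ 0.15656881, -0.55268244,  0.23035767]), 'eef_rot': array([-9.09441865e-04,  9.90507391e-01,  1.37456444e-01,  7.98426930e-05]), 'wrist_force': array([-0.40646214, -0.614229  , -0.04222923]), 'torque': array([-0.00211799, -0.01130862, -0.04345355]), 'grasp_force': 0.0, 'opening': 0.9965854775520514}
scene {'K': array([[438.59519522,   0.        , 315.03157958],
       [  0.        , 438.59519522, 198.61683553],
       [  0.        ,   0.        ,   1.        ]]), 'k1': -0.03203483037003435, 'extrinsics': array([[ 0.86183268,  0.50717461,  0.00428444, -0.45358512],
       [ 0.43613291, -0.73674779, -0.51671151, -0.21147747],
       [-0.2589064 ,  0.44718745, -0.85614885,  1.82549512],
       [ 0
[... 351 characters left out ...]
2842, -0.6369314 ,  0.21976911],
       [ 0.24678695, -0.58742774, -0.77073007,  1.35393108],
       [ 0.        ,  0.        ,  0.        ,  1.        ]])}
{'K': array([[329.60184957,   0.        , 317.81235251],
       [  0.        , 329.60184957, 201.48788811],
       [  0.        ,   0.        ,   1.        ]]), 'k1': -0.060943522980728485, 'hand_eye': array([[ 6.42007892e-04, -9.57903299e-01, -2.87090329e-01,
         7.31164978e-02],
       [ 9.99999103e-01,  9.52486810e-04, -9.41804425e-04,
         7.23884513e-04],
       [ 1.17560732e-03, -2.87089467e-01,  9.57903051e-01,
        -1.42217266e-01],
       [ 0.00000000e+00,  0.00000000e+00,  0.00000000e+00,
         1.00000000e+00]])}
```

View pics/scene0.png

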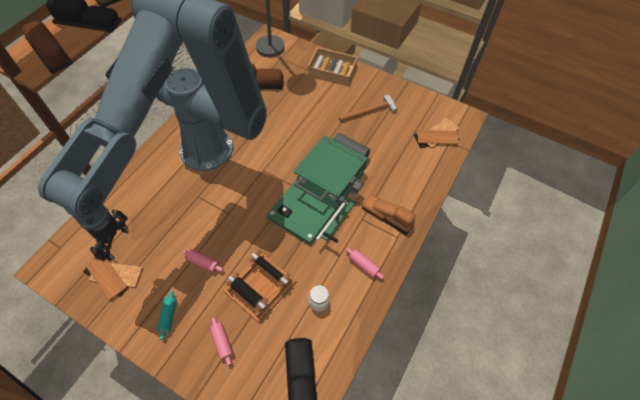

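View pics/side0.png

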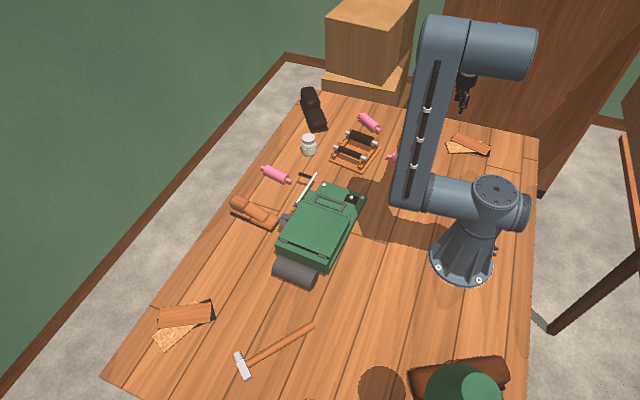

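The scene view shows the machine at about (320,195), its handle near (318,192), and the rod at (320,238)-(345,205). The rack is at (258,283). Its candidate rollers are black at (247,292), which looks thick, and black at (269,268), which looks slim. The look-alikes are pink at (203,261), (221,342) and (365,264), and turquoise at (167,315). I'll enlarge to confirm.

Run:
```python
import cv2, numpy as np
s=cv2.imread("pics/scene0.png"); d=cv2.imread("pics/side0.png")
a=cv2.resize(s[125:325,215:415],(800,800),interpolation=cv2.INTER_CUBIC)
cv2.imwrite("pics/c1.png",cv2.resize(s[125:325,220:400],(540,600),interpolation=cv2.INTER_CUBIC))
cv2.imwrite("pics/c2.png",cv2.resize(d[120:295,225:395],(582,600),interpolation=cv2.INTER_CUBIC))
```

```text
(no output)
```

View pics/c1.png

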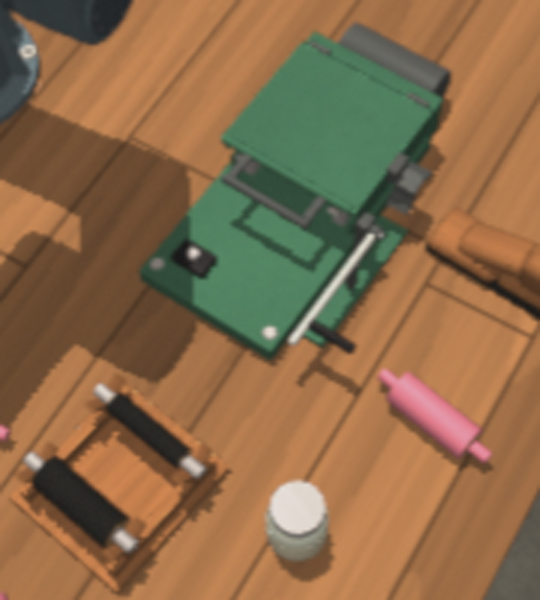

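View pics/c2.png

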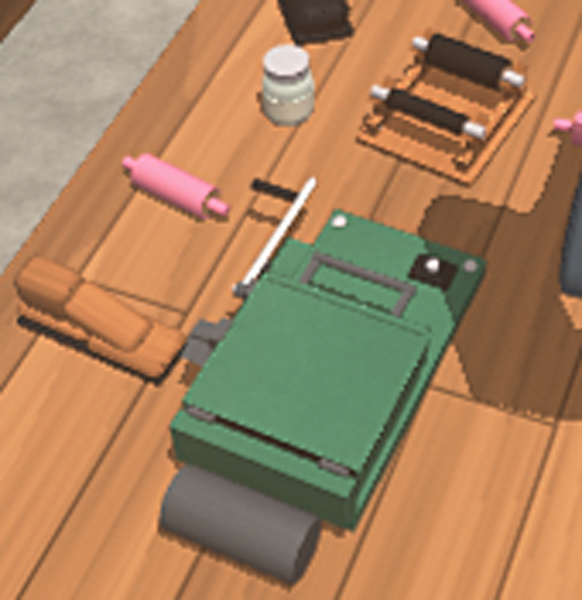

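The crop confirms it: the thick roller is the black one at scene (247,292), the outer place in the rack. Its drum is visibly fatter than that of the black one at (269,268), and the pink and turquoise ones lie loose. Next I'll fit the poses.

```bash
cat > h.py <<'E'
import numpy as np, cv2
from scipy.optimize import least_squares
from scipy.spatial.transform import Rotation as R
from bench import sensors, vision
def proj(n,P):
    m=vision.camera_model(n); E=m["extrinsics"]; c=np.atleast_2d(P)@E[:3,:3].T+E[:3,3]
    return cv2.projectPoints(c,np.zeros(3),np.zeros(3),m["K"],np.array([m["k1"],0,0,0,0.]))[0][:,0]
def place(p,L):  # p=x,y,yaw ; local mm -> world m
    c,s=np.cos(p[2]),np.sin(p[2]); L=np.atleast_2d(L)/1000
    return L@np.array([[c,s,0],[-s,c,0],[0,0,1]])+[p[0],p[1],0]
def fit(obs,x0):
    f=lambda p:np.concatenate([(proj(n,place(p,[l]))[0]-px) for n,l,px in obs])
    r=least_squares(f,x0,loss="soft_l1"); return r.x,r.fun.reshape(-1,2) if r.fun.size==2*len(obs) else r.fun
C1=lambda u,v:np.array([220+u/3,125+v/3]); C2=lambda u,v:np.array([225+u/3.4235,120+v/3.4286])
E
python3 - <<'E'
from h import *
m=[((-100,-250,30),(143,268),(484,262)),((100,-250,30),(273,350),(338,210)),((-100,-70,100),(223,136),None),((100,-70,100),(355,212),None),
((125,-241,70),(293,340),(312,182)),((192,-210,70),(352,347),(254,184)),((125,-60,70),(375,235),(241,290)),((-55,-115,102),(231,178),(408,291)),((55,-115,102),(306,219),(316,259))]
r=[((-80,-55,62),(34,461),(516,78)),((80,-55,62),(126,542),(420,42)),((-80,55,62),(102,392),(478,131)),((80,55,62),(197,467),(378,92))]
for nm,t in(("machine",m),("rack",r)):
    obs=[(n,l,c(*q)) for l,a,b in t for n,c,q in(("scene",C1,a),("side",C2,b)) if q]
    best=min((fit(obs,[.6,-.2,y]) for y in(-2,-1,0,1,2,3)),key=lambda z:np.abs(z[1]).sum())
    print(nm,best[0].round(4)); print(best[1].round(1).tolist())
    p=best[0]
    for k,l in (dict(handle=(0,-115,102),grip=(161,-210,70),hinge=(0,120,100),pivot=(125,-60,70),cradle=(0,-45,70)) if nm=="machine" else dict(thick=(0,-55,62),slim=(0,55,62))).items():
        w=place(p,[l])[0]; print(k,w.round(4),np.hypot(*w[:2]).round(3))
E
```

```text
Traceback (most recent call last):
  File "h.py", line 13, in fit
    r=least_squares(f,x0,loss="soft_l1"); return r.x,r.fun.reshape(-1,2) if r.fun.size==2*len(obs) else r.fun
  File "h.py", line 12, in <lambda>
    f=lambda p:np.concatenate([(proj(n,place(p,[l]))[0]-px) for n,l,px in obs])
                                ~~~~^^^^^^^^^^^^^^^^
  File "h.py", line 6, in proj
    m=vision.camera_model(n); E=m["extrinsics"]; c=np.atleast_2d(P)@E[:3,:3].T+E[:3,3]
ValueError: time passes only in moves, steps and waits
```

```bash
cat > fitm.py <<'E'
from h import *
m=[((-100,-250,30),(143,268),(484,262)),((100,-250,30),(273,350),(338,210)),((-100,-70,100),(223,136),None),((100,-70,100),(355,212),None),
((125,-241,70),(293,340),(312,182)),((192,-210,70),(352,347),(254,184)),((125,-60,70),(375,235),(241,290)),((-55,-115,102),(231,178),(408,291)),((55,-115,102),(306,219),(316,259))]
r=[((-80,-55,62),(34,461),(516,78)),((80,-55,62),(126,542),(420,42)),((-80,55,62),(102,392),(478,131)),((80,55,62),(197,467),(378,92))]
for nm,t in(("machine",m),("rack",r)):
    obs=[(n,l,c(*q)) for l,a,b in t for n,c,q in(("scene",C1,a),("side",C2,b)) if q]
    best=min((fit(obs,[.6,-.2,y]) for y in(-2,-1,0,1,2,3)),key=lambda z:np.abs(z[1]).sum())
    print(nm,best[0].round(4)); print(best[1].round(1).tolist())
    p=best[0]
    for k,l in (dict(handle=(0,-115,102),grip=(161,-210,70),hinge=(0,120,100),pivot=(125,-60,70),cradle=(0,-45,70)) if nm=="machine" else dict(thick=(0,-55,62),slim=(0,55,62))).items():
        w=place(p,[l])[0]; print(k,w.round(4),np.hypot(*w[:2]).round(3))
E
python3 - <<'E'
s=open('h.py').read()
s=s.replace('def proj','MODEL={n:vision.camera_model(n) for n in("scene","side","wrist")}\ndef proj').replace('m=vision.camera_model(n); E','m=MODEL[n]; E')
open('h.py','w').write(s)
E
python3 fitm.py
```

```text
machine [ 0.5189  0.0981 -0.0756]
[[-1.3, -1.4], [0.8, -1.2], [-0.7, -0.8], [-1.0, -1.5], [-0.1, -0.7], [0.4, -0.1], [-0.1, -0.7], [0.0, -0.3], [1.0, 0.4], [-0.9, -1.0], [0.5, -2.0], [-0.4, -0.8], [-0.2, -1.0], [-0.4, -0.9], [-0.5, -0.1], [0.1, -1.1]]
handle [ 0.5102 -0.0166  0.102 ] 0.511
grip [ 0.6636 -0.1235  0.07  ] 0.675
hinge [0.528  0.2178 0.1   ] 0.571
pivot [0.639  0.0288 0.07  ] 0.64
cradle [0.5155 0.0532 0.07  ] 0.518
rack [ 0.5298 -0.3811 -0.1804]
[[-1.6, -2.9], [1.9, 0.6], [1.9, 0.7], [-1.4, -1.0], [-1.1, -2.7], [1.4, 0.1], [1.3, 1.3], [-1.4, -1.6]]
thick [ 0.5199 -0.4352  0.062 ] 0.678
slim [ 0.5397 -0.327   0.062 ] 0.631
```

```bash
cat >> h.py <<'E'
import json, os
GRASP=0.019
def pose(g,yaw,tilt=0,pt="g"):  # world point of grasp point (m), tool-x heading yaw, tilt about tool x -> (tcp pos, R)
    rot=R.from_euler("z",yaw)*R.from_rotvec([np.pi,0,0])*R.from_rotvec([tilt,0,0])
    return np.array(g)+(rot.apply([0,0,GRASP]) if pt=="g" else 0),rot
def load():
    if os.path.exists("cmd.json"):
        d=json.load(open("cmd.json")); return np.array(d[0]),R.from_quat(d[1])
    return np.array([.157,-.553,.231]),R.from_quat(np.roll([0,.990507,.137456,0],-1))
def plan(ts):  # ts: list of ((pos,R),claw,n) straight segments of n rows
    p0,r0=load(); a,ra=p0,r0; out=[]
    for (b,rb),cl,n in ts:
        d=(ra.inv()*rb).as_rotvec()
        for k in range(1,n+1):
            out.append(np.r_[r0.inv().apply(a+(b-a)*k/n-p0)*1000,(r0.inv()*ra*R.from_rotvec(d*k/n)).as_rotvec(),cl])
        a,ra=b,rb
    out=[np.r_[o[:3].round(1),o[3:6].round(3),round(o[6],2)] for o in out]
    for i in range(0,len(out),12): print(len(out[i:i+12]),"; ".join(" ".join(f"{x:g}" for x in o+0.) for o in out[i:i+12]))
    assert len(out)<=12
    l=out[-1]; rr=r0*R.from_rotvec(l[3:6]); json.dump([(p0+r0.apply(l[:3]/1000)).tolist(),rr.as_quat().tolist()],open("cmd.json","w"))
def chk():
    o=sensors.get_obs(); p,r=load(); q=R.from_quat(np.roll(o["eef_rot"],-1))
    print("t",round(o["time_s"],2),"err mm",((o["eef_pos"]-p)*1000).round(1),"rot",(r.inv()*q).as_rotvec().round(3),"F",o["wrist_force"].round(1),"open",round(o["opening"],3),"grip",round(o["grasp_force"],1),"q",o["q"].round(2))
def wproj(P,o):  # world points to wrist pixels, o=obs just before
    m=MODEL["wrist"]; H=m["hand_eye"]; q=R.from_quat(np.roll(o["eef_rot"],-1))
    c=(q.inv().apply(np.atleast_2d(P)-o["eef_pos"])-H[:3,3])@H[:3,:3]
    return cv2.projectPoints(c,np.zeros(3),np.zeros(3),m["K"],np.array([m["k1"],0,0,0,0.]))[0][:,0]
M=[.5189,.0981,-.0756]
E
python3 - <<'E'
from h import *
plan([(pose([.510,-.017,.28],M[2],pt="t"),.6,12)])
E
```

```text
12 40.5 -35 -4.1 0 0 0.029 0.6; 80.9 -69.9 -8.2 0 0 0.059 0.6; 121.4 -104.9 -12.3 0 0 0.088 0.6; 161.9 -139.9 -16.3 0 0 0.117 0.6; 202.3 -174.8 -20.4 0 0 0.146 0.6; 242.8 -209.8 -24.5 0 0 0.176 0.6; 283.3 -244.8 -28.6 0 0 0.205 0.6; 323.7 -279.7 -32.7 0 0 0.234 0.6; 364.2 -314.7 -36.8 0 0 0.264 0.6; 404.7 -349.7 -40.8 0 0 0.293 0.6; 445.1 -384.7 -44.9 0 0 0.322 0.6; 485.6 -419.6 -49 0 0 0.351 0.6
```

Call:
carry_out --deltas "40.5 -35 -4.1 0 0 0.029 0.6; 80.9 -69.9 -8.2 0 0 0.059 0.6; 121.4 -104.9 -12.3 0 0 0.088 0.6; 161.9 -139.9 -16.3 0 0 0.117 0.6; 202.3 -174.8 -20.4 0 0 0.146 0.6; 242.8 -209.8 -24.5 0 0 0.176 0.6; 283.3 -244.8 -28.6 0 0 0.205 0.6; 323.7 -279.7 -32.7 0 0 0.234 0.6; 364.2 -314.7 -36.8 0 0 0.264 0.6; 404.7 -349.7 -40.8 0 0 0.293 0.6; 445.1 -384.7 -44.9 0 0 0.322 0.6; 485.6 -419.6 -49 0 0 0.351 0.6"

```text
time_s: 1.6
eef_pos: [0.5101, -0.0156, 0.2802]
eef_rot: [0.0, 0.999, -0.038, -0.0]
wrist_force: [0.1, -0.1, -0.3]
opening: 0.398
grasp_force: 0.0
```

Run:
```python
from h import *
chk(); o=sensors.get_obs(); im=vision.camera("wrist"); chk()
json.dump([o["eef_pos"].tolist(),o["eef_rot"].tolist()],open("w1.json","w")); cv2.imwrite("pics/w1raw.png",im)
L=[(-55,-115,102),(55,-115,102),(125,-241,70),(192,-210,70),(130,-210,70),(125,-60,70),(100,-250,30),(-100,-250,30),(100,-70,100),(-100,-70,100)]
P=wproj(place(M,L),o); print(P.round(1).tolist())
for p in P: cv2.drawMarker(im,tuple(int(x) for x in p.round()),(0,0,255),cv2.MARKER_CROSS,7,1)
cv2.imwrite("pics/w1.png",cv2.resize(im,(800,500),interpolation=cv2.INTER_CUBIC))
```

```text
t 1.6 err mm [0.1 1.5 0.2] rot [-0.    -0.     0.001] F [ 0.1 -0.1 -0.3] open 0.398 grip 0.0 q [-0.26 -0.    1.71 -0.    1.44  1.38]
t 1.65 err mm [2.6 6.3 0.8] rot [ 0.004  0.002 -0.001] F [-1.9  3.7  1.1] open 0.397 grip 0.0 q [-0.26 -0.    1.7   0.    1.44  1.39]
[[318.4, 230.9], [318.5, 122.9], [444.4, 50.8], [418.0, -23.7], [414.1, 44.8], [263.2, 49.6], [437.3, 79.6], [422.1, 242.3], [269.8, 73.3], [277.1, 268.5]]
```

View pics/w1.png

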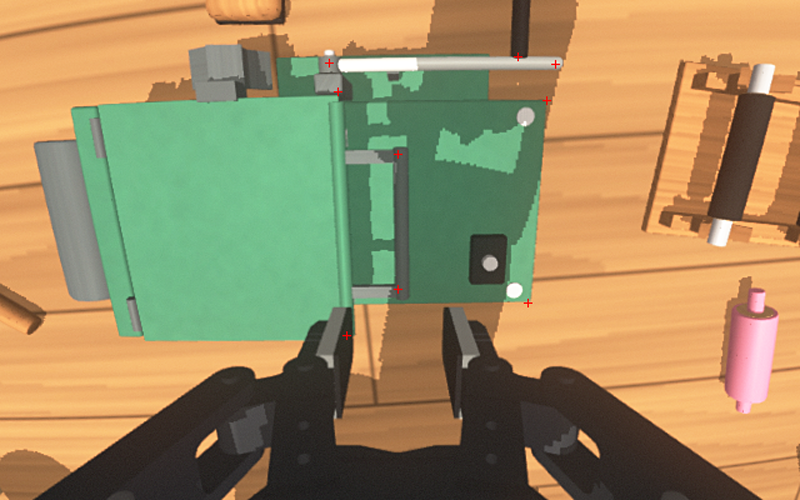

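The markers fit: the bar centre is at view (402,222) against a prediction of (398,222), so the fit is good to about 3 mm. Now I'll go down and pinch the handle.

Run:
```python
from h import *
h=pose(place(M,[(0,-117,102)])[0],M[2])
plan([(h,.6,6),(h,.6,2),(h,1,4)])
```

```text
12 0 0.3 32.8 0 0 0 0.6; 0.1 0.5 65.7 0 0 0 0.6; 0.1 0.8 98.5 0 0 0 0.6; 0.1 1 131.3 0 0 0 0.6; 0.2 1.3 164.2 0 0 0 0.6; 0.2 1.5 197 0 0 0 0.6; 0.2 1.5 197 0 0 0 0.6; 0.2 1.5 197 0 0 0 0.6; 0.2 1.5 197 0 0 0 1; 0.2 1.5 197 0 0 0 1; 0.2 1.5 197 0 0 0 1; 0.2 1.5 197 0 0 0 1
```

Call:
carry_out --deltas "0 0.3 33 0 0 0 0.6; 0 0.5 66 0 0 0 0.6; 0 0.8 98.5 0 0 0 0.6; 0 1 131 0 0 0 0.6; 0 1.3 164 0 0 0 0.6; 0.2 1.5 197 0 0 0 0.6; 0.2 1.5 197 0 0 0 0.6; 0.2 1.5 197 0 0 0 0.6; 0.2 1.5 197 0 0 0 1; 0.2 1.5 197 0 0 0 1; 0.2 1.5 197 0 0 0 1; 0.2 1.5 197 0 0 0 1"

```text
time_s: 3.15
eef_pos: [0.5109, -0.0186, 0.085]
eef_rot: [-0.0, 0.999, -0.037, 0.001]
wrist_force: [-1.4, 3.5, 7.0]
opening: 0.122
grasp_force: 58.7
```

Run:
```python
from h import *
chk()
ts=[]
y0,z0,r=117,102,0
for t in np.linspace(0,1.63,19)[1:13]:
    # handle local: 235 along, 2 above
    y=120-235*np.cos(t)+2*np.sin(t)-2; z=100+235*np.sin(t)+2*np.cos(t)
    ts.append((pose(place(M,[(0,y,z)])[0],M[2]),1,1))
plan(ts)
```

```text
t 3.15 err mm [ 0.8 -0.   2. ] rot [ 0.     0.003 -0.   ] F [-1.4  3.5  7. ] open 0.122 grip 58.7 q [-0.27  0.23  1.88  0.    1.03  1.38]
12 0 -1.1 -21.2 0 0 0 1; 0 -4.2 -42.3 0 0 0 1; 0 -9.1 -63 0 0 0 1; 0 -15.9 -83.1 0 0 0 1; 0 -24.5 -102.6 0 0 0 1; 0 -34.8 -121.2 0 0 0 1; 0 -46.8 -138.8 0 0 0 1; 0 -60.3 -155.2 0 0 0 1; 0 -75.2 -170.4 0 0 0 1; 0 -91.5 -184.1 0 0 0 1; 0 -108.9 -196.3 0 0 0 1; 0 -127.4 -206.9 0 0 0 1
```

Call:
carry_out --deltas "0 -1 -21 0 0 0 1; 0 -4 -42 0 0 0 1; 0 -9 -63 0 0 0 1; 0 -16 -83 0 0 0 1; 0 -24.5 -102.5 0 0 0 1; 0 -35 -121 0 0 0 1; 0 -47 -139 0 0 0 1; 0 -60 -155 0 0 0 1; 0 -75 -170.5 0 0 0 1; 0 -91.5 -184 0 0 0 1; 0 -109 -196.3 0 0 0 1; 0 -127.4 -206.9 0 0 0 1"

```text
time_s: 4.65
eef_pos: [0.5188, 0.1048, 0.2943]
eef_rot: [0.004, 0.999, -0.038, 0.001]
wrist_force: [-11.4, -12.6, 16.9]
opening: 0.111
grasp_force: 61.3
```

Run:
```python
from h import *
chk()
ts=[]
for t in list(np.linspace(0,1.63,19)[13:])+[1.63,1.63]:
    y=120-235*np.cos(t)+2*np.sin(t)-2; z=100+235*np.sin(t)+2*np.cos(t)
    ts.append((pose(place(M,[(0,y,z)])[0],M[2]),1,1))
plan(ts)
```

```text
t 4.65 err mm [-0.8 -3.7  4.4] rot [-0.008  0.002  0.001] F [-11.4 -12.6  16.9] open 0.111 grip 61.3 q [-0.02  0.03  1.64 -0.01  1.47  1.63]
8 0 -19.3 -8.9 0 0 0 1; 0.1 -39.4 -16 0 0 0 1; 0.1 -60 -21.2 0 0 0 1; 0.1 -81 -24.6 0 0 0 1; 0.1 -102.2 -26 0 0 0 1; 0.1 -123.5 -25.6 0 0 0 1; 0.1 -123.5 -25.6 0 0 0 1; 0.1 -123.5 -25.6 0 0 0 1
```

Call:
carry_out --deltas "0 -19.5 -9 0 0 0 1; 0 -39.5 -16 0 0 0 1; 0 -60 -21 0 0 0 1; 0 -81 -24.5 0 0 0 1; 0 -102 -26 0 0 0 1; 0.1 -123.5 -25.6 0 0 0 1; 0.1 -123.5 -25.6 0 0 0 1; 0.1 -123.5 -25.6 0 0 0 1"

```text
time_s: 5.65
eef_pos: [0.5266, 0.2329, 0.3182]
eef_rot: [-0.001, 0.999, -0.036, -0.001]
wrist_force: [-13.1, 0.7, 10.9]
opening: 0.114
grasp_force: 66.3
```

```bash
cat > ang.py <<'E'
from h import *
o=sensors.get_obs(); q=R.from_quat(np.roll(o["eef_rot"],-1)); g=o["eef_pos"]+q.apply([0,0,-GRASP])
c,s=np.cos(M[2]),np.sin(M[2]); d=g[:2]-M[:2]; L=np.array([c*d[0]+s*d[1],-s*d[0]+c*d[1],g[2]])*1000
L[1]+=2  # machine ~2 mm further -y than fit
print("local grasp",L.round(1),"hood r,ang",np.hypot(L[1]-120,L[2]-100).round(1),np.arctan2(L[2]-100,120-L[1]).round(3),
 "prop r,ang",np.hypot(L[1]+60,L[2]-70).round(1),np.arctan2(L[2]-70,-60-L[1]).round(3)); chk()
E
python3 ang.py
python3 - <<'E'
from h import *
h,r=load(); 
u=lambda dz:(h+[0,0,dz],r)
g=pose(place(M,[(167,-212,170)])[0],M[2])
plan([(u(0),.6,3),(u(90),.6,3),((g[0]*.0+[(h+g[0])[0]/2,(h+g[0])[1]/2,.39],r),.6,6)])
E
```

```text
local grasp [ -2.5 136.9 337.2] hood r,ang 237.8 1.642 prop r,ang 331.9 2.206
t 5.65 err mm [-2.5  1.2  2.7] rot [ 0.001 -0.002 -0.003] F [-13.1   0.7  10.9] open 0.114 grip 66.3 q [0.21 0.12 1.5  0.   1.52 1.85]
12 0 0 0 0 0 0 0.6; 0 0 0 0 0 0 0.6; 0 0 0 0 0 0 0.6; 0 0 -30000 0 0 0 0.6; 0 0 -60000 0 0 0 0.6; 0 0 -90000 0 0 0 0.6; 13.9 28.8 -75012.4 0 0 0 0.6; 27.8 57.7 -60024.8 0 0 0 0.6; 41.7 86.5 -45037.3 0 0 0 0.6; 55.6 115.3 -30049.7 0 0 0 0.6; 69.5 144.2 -15062.1 0 0 0 0.6; 83.4 173 -74.5 0 0 0 0.6
```

Run:
```python
from h import *
t=1.63;y=120-235*np.cos(t)+2*np.sin(t)-2; z=100+235*np.sin(t)+2*np.cos(t)
h,r=pose(place(M,[(0,y,z)])[0],M[2]); json.dump([h.tolist(),r.as_quat().tolist()],open("cmd.json","w"))
u=(h+[0,0,.06],r)
g=pose(place(M,[(167,-212,150)])[0],M[2])
plan([((h,r),.6,2),(u,.6,2),(g,.6,8)])
```

```text
12 0 0 0 0 0 0 0.6; 0 0 0 0 0 0 0.6; 0 0 -30 0 0 0 0.6; 0 0 -60 0 0 0 0.6; 20.9 43.2 -29.4 0 0 0 0.6; 41.7 86.5 1.1 0 0 0 0.6; 62.6 129.7 31.7 0 0 0 0.6; 83.5 173 62.2 0 0 0 0.6; 104.4 216.2 92.8 0 0 0 0.6; 125.3 259.4 123.4 0 0 0 0.6; 146.1 302.7 153.9 0 0 0 0.6; 167 345.9 184.5 0 0 0 0.6
```

Call:
carry_out --deltas "0 0 0 0 0 0 0.6; 0 0 0 0 0 0 0.6; 0 0 -40 0 0 0 0.6; 0 0 -75 0 0 0 0.6; 21 43 -60 0 0 0 0.6; 42 86.5 -20 0 0 0 0.6; 62.5 130 25 0 0 0 0.6; 83.5 173 62 0 0 0 0.6; 104.5 216 93 0 0 0 0.6; 125.5 259.5 123.5 0 0 0 0.6; 146 302.5 154 0 0 0 0.6; 167 345.9 184.5 0 0 0 0.6"

```text
time_s: 7.15
eef_pos: [0.6696, -0.1281, 0.1301]
eef_rot: [0.0, 0.999, -0.038, 0.0]
wrist_force: [0.9, -0.8, 0.1]
opening: 0.402
grasp_force: 0.0
```

Run:
```python
from h import *
chk(); o=sensors.get_obs(); im=vision.camera("wrist")
cv2.imwrite("pics/w2raw.png",im); s=vision.camera("side"); cv2.imwrite("pics/s2.png",s)
L=[(125,-241,70),(192,-210,70),(130,-210,70),(161,-210,70),(125,-60,70),(100,-250,30),(-100,-250,30)]
P=wproj(place([M[0],M[1]-.002,M[2]],L),o); print(P.round(1).tolist())
for p in P: cv2.drawMarker(im,tuple(int(x) for x in p.round()),(0,0,255),cv2.MARKER_CROSS,7,1)
cv2.imwrite("pics/w2.png",np.hstack([im[:,120:520],cv2.resize(s[120:300,220:400],(400,400))]))
```

```text
t 7.15 err mm [ 0.2 -2.2 -0.9] rot [-0.  0.  0.] F [ 0.9 -0.8  0.1] open 0.402 grip 0.0 q [-0.36  0.51  1.39 -0.    1.24  1.28]
[[358.7, 277.4], [313.6, 183.0], [313.9, 271.0], [313.7, 228.9], [103.0, 275.2], [362.8, 279.7], [353.6, 448.1]]
```

View pics/w2.png

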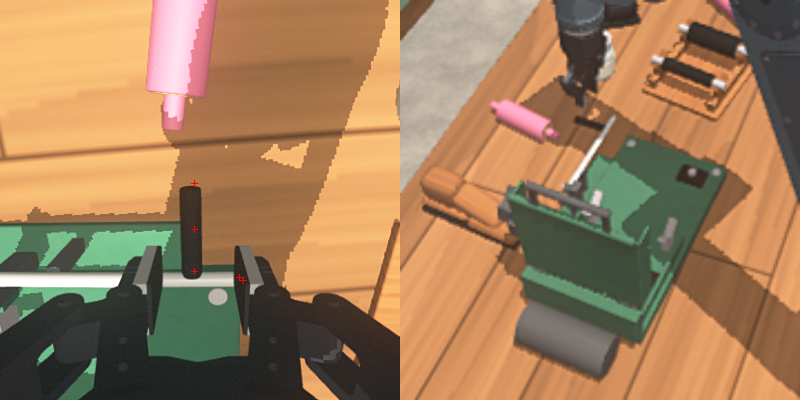

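The hood stands up. The black grip is between the fingers at wrist column 311, against a prediction of 314, so about 2 mm off. Now I'll go down and pinch it.

Run:
```python
from h import *
h=pose(place(M,[(167,-211,70)])[0],M[2])
plan([(h,.6,4),(h,.6,2),(h,1,4)])
```

```text
10 0 -0.2 20 0 0 0 0.6; 0 -0.5 40 0 0 0 0.6; 0 -0.7 60 0 0 0 0.6; 0 -1 80 0 0 0 0.6; 0 -1 80 0 0 0 0.6; 0 -1 80 0 0 0 0.6; 0 -1 80 0 0 0 1; 0 -1 80 0 0 0 1; 0 -1 80 0 0 0 1; 0 -1 80 0 0 0 1
```

Call:
carry_out --deltas "0 0 20 0 0 0 0.6; 0 -0.5 40 0 0 0 0.6; 0 -0.7 60 0 0 0 0.6; 0 -1 80 0 0 0 0.6; 0 -1 80 0 0 0 0.6; 0 -1 80 0 0 0 0.6; 0 -1 80 0 0 0 1; 0 -1 80 0 0 0 1; 0 -1 80 0 0 0 1; 0 -1 80 0 0 0 1"

```text
time_s: 8.5
eef_pos: [0.6701, -0.1235, 0.0522]
eef_rot: [-0.001, 0.999, -0.037, 0.001]
wrist_force: [1.5, 5.0, -0.4]
opening: 0.141
grasp_force: 58.4
```

```bash
python3 ang.py
python3 - <<'E'
from h import *
ts=[]
for t in np.linspace(0,2.41,23)[1:13]:
    ts.append((pose(place(M,[(167,-61-150*np.cos(t),70+150*np.sin(t))])[0],M[2]),1,1))
plan(ts)
E
```

```text
local grasp [ 167.5 -207.6   71.2] hood r,ang 328.8 -0.088 prop r,ang 147.6 0.008
t 8.5 err mm [0.6 1.4 1.2] rot [ 0.002  0.002 -0.001] F [ 1.5  5.  -0.4] open 0.141 grip 58.4 q [-0.36  0.6   1.43  0.    1.11  1.29]
12 0 -0.9 -16.4 0 0 0 1; 0 -3.6 -32.6 0 0 0 1; 0 -8 -48.4 0 0 0 1; 0 -14.2 -63.7 0 0 0 1; 0 -21.9 -78.1 0 0 0 1; 0 -31.2 -91.7 0 0 0 1; 0 -42 -104.1 0 0 0 1; 0 -54 -115.3 0 0 0 1; 0 -67.2 -125.1 0 0 0 1; 0 -81.4 -133.4 0 0 0 1; 0 -96.3 -140.1 0 0 0 1; 0 -112 -145.1 0 0 0 1
```

Call:
carry_out --deltas "0 -1 -16.5 0 0 0 1; 0 -3.6 -32.5 0 0 0 1; 0 -8 -48.5 0 0 0 1; 0 -14 -63.5 0 0 0 1; 0 -22 -78 0 0 0 1; 0 -31 -91.5 0 0 0 1; 0 -42 -104 0 0 0 1; 0 -54 -115.5 0 0 0 1; 0 -67 -125 0 0 0 1; 0 -81.5 -133.5 0 0 0 1; 0 -96.3 -140 0 0 0 1; 0 -112 -145.1 0 0 0 1"

```text
time_s: 10.0
eef_pos: [0.6779, -0.0166, 0.203]
eef_rot: [0.003, 0.999, -0.038, 0.001]
wrist_force: [-14.8, -8.3, 25.0]
opening: 0.137
grasp_force: 61.1
```

```bash
python3 ang.py
python3 - <<'E'
from h import *
ts=[]
for t in list(np.linspace(0,2.41,23)[13:])+[2.41]*2:
    ts.append((pose(place(M,[(167,-60-150*np.cos(t),70+150*np.sin(t))])[0],M[2]),1,1))
plan(ts)
E
```

```text
local grasp [ 167.1 -100.2  222. ] hood r,ang 251.8 0.506 prop r,ang 157.3 1.312
t 10.0 err mm [-0.1 -3.4  7. ] rot [-0.006  0.003  0.001] F [-14.8  -8.3  25. ] open 0.137 grip 61.1 q [-0.2   0.43  1.35 -0.01  1.36  1.45]
12 0 -17.1 -3.3 0 0 0 1; 0 -33.4 -4.8 0 0 0 1; 0 -49.8 -4.5 0 0 0 1; 0 -66.1 -2.5 0 0 0 1; 0 -82.1 1.4 0 0 0 1; 0 -97.6 7 0 0 0 1; 0 -112.3 14.2 0 0 0 1; 0 -126.2 23 0 0 0 1; 0 -139 33.3 0 0 0 1; 0 -150.6 44.9 0 0 0 1; 0 -150.6 44.9 0 0 0 1; 0 -150.6 44.9 0 0 0 1
```

Call:
carry_out --deltas "0 -17 -3.3 0 0 0 1; 0 -33.5 -5 0 0 0 1; 0 -50 -4.5 0 0 0 1; 0 -66 -2.5 0 0 0 1; 0 -82 1.5 0 0 0 1; 0 -97.5 7 0 0 0 1; 0 -112.5 14 0 0 0 1; 0 -126 23 0 0 0 1; 0 -139 33 0 0 0 1; 0 -150.6 44.9 0 0 0 1; 0 -150.6 44.9 0 0 0 1; 0 -150.6 44.9 0 0 0 1"

```text
time_s: 11.5
eef_pos: [0.6887, 0.139, 0.1522]
eef_rot: [-0.001, 0.999, -0.037, -0.0]
wrist_force: [-3.0, 4.5, 7.2]
opening: 0.136
grasp_force: 69.0
```

```bash
python3 ang.py
python3 - <<'E'
from h import *
o=sensors.get_obs(); s=vision.camera("side"); c=vision.camera("scene"); w=vision.camera("wrist")
for n,i in(("side",s),("scene",c),("wrist",w)): cv2.imwrite(f"pics/{n}3.png",i)
t=2.41; L=[(125,-60,70),(125,-60-181*np.cos(t),70+181*np.sin(t)),(192,-60-150*np.cos(t),70+150*np.sin(t))]
P=[proj(n,place(M,L)) for n in("side","scene")]
print(P[0].round(1).tolist(),P[1].round(1).tolist())
out=[]
for i,p in zip((s,c),P):
    x,y=(int(v) for v in p.mean(0)); i=i.copy()
    k=5; b=cv2.resize(i[y-60:y+60,x-40:x+40],None,fx=k,fy=k,interpolation=cv2.INTER_CUBIC)
    for u in p: cv2.drawMarker(b,(int((u[0]-x+40.5)*k),int((u[1]-y+60.5)*k)),(0,0,255),cv2.MARKER_CROSS,15,1)
    out.append(b)
cv2.imwrite("pics/m3.png",np.hstack(out))
E
```

```text
local grasp [166.2  55.5 171.2] hood r,ang 96.1 0.835 prop r,ang 153.6 2.422
t 11.5 err mm [-0.6  2.   1. ] rot [ 0.002 -0.    -0.001] F [-3.   4.5  7.2] open 0.136 grip 69.0 q [0.03 0.53 1.32 0.   1.3  1.67]
[[295.0, 203.8], [273.2, 209.5], [260.9, 202.0]] [[345.5, 201.3], [368.0, 157.4], [380.2, 174.0]]
```

View pics/m3.png

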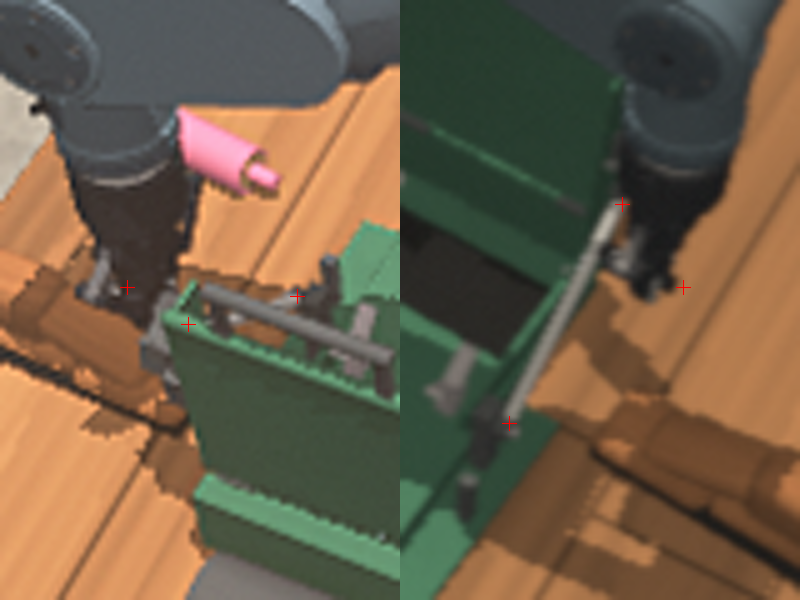

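In the scene view the rod lies along the predicted line: the tip is at crop (615,208) against a marker at (622,205). The arm's reading gives 2.41-2.42, so I'll let it settle, release and rise.

Run:
```python
from h import *
h,r=load(); p=lambda z:(np.r_[h[:2],h[2]+z],r)
plan([(p(0),1,2),(p(0),.75,3),(p(.23),.7,5)])
```

```text
10 0 0 0 0 0 0 1; 0 0 0 0 0 0 1; 0 0 0 0 0 0 0.75; 0 0 0 0 0 0 0.75; 0 0 0 0 0 0 0.75; 0 0 -46 0 0 0 0.7; 0 0 -92 0 0 0 0.7; 0 0 -138 0 0 0 0.7; 0 0 -184 0 0 0 0.7; 0 0 -230 0 0 0 0.7
```

Call:
carry_out --deltas "0 0 0 0 0 0 1; 0 0 0 0 0 0 1; 0 0 0 0 0 0 0.75; 0 0 0 0 0 0 0.75; 0 0 0 0 0 0 0.75; 0 0 -46 0 0 0 0.7; 0 0 -92 0 0 0 0.7; 0 0 -138 0 0 0 0.7; 0 0 -184 0 0 0 0.7; 0 0 -230 0 0 0 0.7"

```text
time_s: 12.9
eef_pos: [0.6888, 0.1364, 0.3829]
eef_rot: [0.0, 0.999, -0.038, -0.0]
wrist_force: [0.6, 0.2, 0.2]
opening: 0.299
grasp_force: 0.0
```

```bash
python3 ang.py
python3 - <<'E'
from h import *
c=vision.camera("scene"); cv2.imwrite("pics/scene4.png",c)
t=1.63; h=lambda dz:pose(place(M,[(0,120-235*np.cos(t)+2-2,100+235*np.sin(t)+dz)])[0],M[2])
plan([(h(70),.5,7),(h(0),.5,4)])
E
```

```text
local grasp [166.5  53.  401.9] hood r,ang 309.2 1.352 prop r,ang 350.6 1.899
t 12.9 err mm [-0.5 -0.6  1.7] rot [-0. -0.  0.] F [0.6 0.2 0.2] open 0.299 grip 0.0 q [ 0.03  0.4   1.03 -0.    1.71  1.67]
11 -23.9 -11.8 -0.6 0 0 0 0.5; -47.7 -23.5 -1.3 0 0 0 0.5; -71.6 -35.3 -1.9 0 0 0 0.5; -95.4 -47 -2.5 0 0 0 0.5; -119.3 -58.8 -3.2 0 0 0 0.5; -143.1 -70.5 -3.8 0 0 0 0.5; -167 -82.3 -4.4 0 0 0 0.5; -167 -82.3 13.1 0 0 0 0.5; -167 -82.3 30.6 0 0 0 0.5; -167 -82.3 48.1 0 0 0 0.5; -167 -82.3 65.6 0 0 0 0.5
```

Run:
```python
from h import *
i=cv2.imread("pics/scene4.png"); k=6; x0,y0=300,120
b=cv2.resize(i[y0:y0+100,x0:x0+100],None,fx=k,fy=k,interpolation=cv2.INTER_CUBIC)
def mk(L,col,s=10):
    for u in proj("scene",place(M,L)): cv2.drawMarker(b,(int((u[0]-x0+.5)*k),int((u[1]-y0+.5)*k)),col,cv2.MARKER_CROSS,s,1)
for t,c in((2.34,(255,0,0)),(2.41,(0,0,255)),(2.48,(0,255,255))): mk([(125,-60-181*np.cos(t),70+181*np.sin(t))],c); mk([(192,-60-150*np.cos(t),70+150*np.sin(t))],c)
mk([(125,-60,70)],(0,0,255))
t=1.63; mk([(x,120-235*np.cos(t)+2,100+235*np.sin(t)) for x in(-62,62)],(0,0,255))
cv2.imwrite("pics/m4.png",b)
```

```text
(no output)
```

View pics/m4.png

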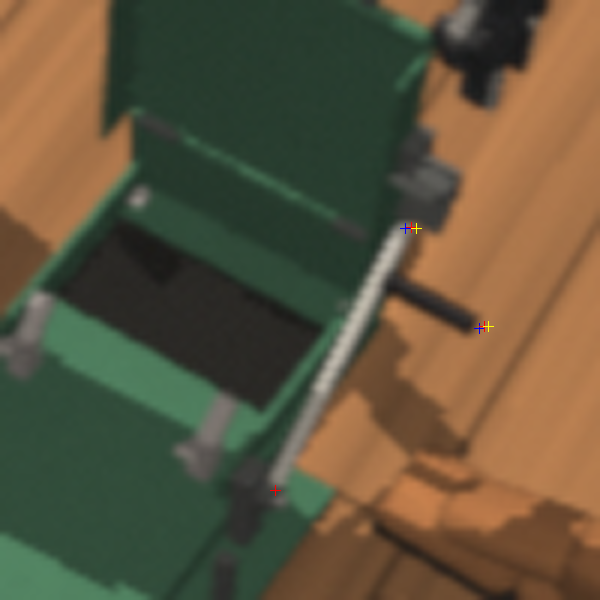

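Here the tip is at crop (404,228) and the grip end at (478,326). Both are within about 1 raw pixel of the 2.41 prediction, and this view can't resolve better than that. The pinch reading says 2.41, so I'll regrasp the handle and lower, watching the contact.

Call:
carry_out --deltas "-24 -12 0 0 0 0 0.5; -48 -23.5 -1 0 0 0 0.5; -72 -35 -2 0 0 0 0.5; -95.5 -47 -2.5 0 0 0 0.5; -119 -59 -3 0 0 0 0.5; -143 -70.5 -4 0 0 0 0.5; -167 -82.3 -4.4 0 0 0 0.5; -167 -82.3 13 0 0 0 0.5; -167 -82.3 30.5 0 0 0 0.5; -167 -82.3 48 0 0 0 0.5; -167 -82.3 65.6 0 0 0 0.5"

```text
time_s: 14.32
eef_pos: [0.5288, 0.2308, 0.3138]
eef_rot: [0.0, 0.999, -0.038, -0.001]
wrist_force: [-0.6, 0.2, -0.0]
opening: 0.501
grasp_force: 0.0
```

```bash
python3 ang.py
python3 - <<'E'
from h import *
h=load()
def H(t): return pose(place(M,[(0,120-235*np.cos(t)+2*np.sin(t)-2,100+235*np.sin(t)+2*np.cos(t))])[0],M[2])
plan([(h,.5,1),(h,1,4),(H(1.56),1,2),(H(1.49),1,2),(H(1.42),1,3)])
E
```

```text
local grasp [-1.000e-01  1.350e+02  3.328e+02] hood r,ang 233.2 1.635 prop r,ang 327.2 2.209
t 14.32 err mm [-0.2 -0.9 -1.8] rot [-0.001 -0.001  0.001] F [-0.6  0.2 -0. ] open 0.501 grip 0.0 q [ 0.21  0.13  1.5  -0.    1.51  1.85]
12 0 0 0 0 0 0 0.5; 0 0 0 0 0 0 1; 0 0 0 0 0 0 1; 0 0 0 0 0 0 1; 0 0 0 0 0 0 1; 0 8.2 -0.2 0 0 0 1; 0 16.4 -0.4 0 0 0 1; 0 24.7 -0.1 0 0 0 1; 0 32.9 0.2 0 0 0 1; 0 38.3 0.8 0 0 0 1; 0 43.8 1.3 0 0 0 1; 0 49.2 1.9 0 0 0 1
```

Call:
carry_out --deltas "0 0 0 0 0 0 0.5; 0 0 0 0 0 0 1; 0 0 0 0 0 0 1; 0 0 0 0 0 0 1; 0 0 0 0 0 0 1; 0 8 0 0 0 0 1; 0 16.5 0 0 0 0 1; 0 24.5 0 0 0 0 1; 0 33 0 0 0 0 1; 0 38.5 0.8 0 0 0 1; 0 44 1.3 0 0 0 1; 0 49.2 1.9 0 0 0 1"

```text
time_s: 15.82
eef_pos: [0.5259, 0.1817, 0.315]
eef_rot: [0.0, 0.999, -0.038, 0.002]
wrist_force: [4.8, 0.2, 4.7]
opening: 0.118
grasp_force: 61.0
```

```bash
python3 ang.py
python3 - <<'E'
from h import *
def H(t): return pose(place(M,[(0,120-235*np.cos(t)+2*np.sin(t)-2,100+235*np.sin(t)+2*np.cos(t))])[0],M[2])
plan([(H(1.34),1,5),(H(1.30),1,4),(H(1.30),1,2)])
E
```

```text
local grasp [  0.6  85.9 334. ] hood r,ang 236.5 1.426 prop r,ang 301.6 2.076
t 15.82 err mm [ 0.6 -0.9  1.3] rot [0.    0.003 0.   ] F [4.8 0.2 4.7] open 0.118 grip 61.0 q [ 0.12  0.08  1.55 -0.    1.51  1.77]
11 0 3.7 0.7 0 0 0 1; 0 7.4 1.4 0 0 0 1; 0 11.1 2.1 0 0 0 1; 0 14.8 2.8 0 0 0 1; 0 18.5 3.4 0 0 0 1; 0 20.8 4 0 0 0 1; 0 23.1 4.6 0 0 0 1; 0 25.4 5.1 0 0 0 1; 0 27.6 5.7 0 0 0 1; 0 27.6 5.7 0 0 0 1; 0 27.6 5.7 0 0 0 1
```

Call:
carry_out --deltas "0 3.7 0.7 0 0 0 1; 0 7.4 1.4 0 0 0 1; 0 11 2 0 0 0 1; 0 14.8 2.8 0 0 0 1; 0 18.5 3.4 0 0 0 1; 0 20.8 4 0 0 0 1; 0 23 4.6 0 0 0 1; 0 25.4 5 0 0 0 1; 0 27.6 5.7 0 0 0 1; 0 27.6 5.7 0 0 0 1; 0 27.6 5.7 0 0 0 1"

```text
time_s: 17.2
eef_pos: [0.5241, 0.1551, 0.309]
eef_rot: [-0.001, 0.999, -0.038, 0.002]
wrist_force: [6.8, 3.0, 3.3]
opening: 0.119
grasp_force: 61.8
```

```bash
python3 ang.py
python3 - <<'E'
from h import *
def H(t): return pose(place(M,[(0,120-235*np.cos(t)+2*np.sin(t)-2,100+235*np.sin(t)+2*np.cos(t))])[0],M[2])
plan([(H(1.27),1,4),(H(1.27),1,1)])
E
```

```text
local grasp [  0.8  59.2 328. ] hood r,ang 235.9 1.31 prop r,ang 284.2 2.004
t 17.2 err mm [0.9 0.  1. ] rot [ 0.002  0.003 -0.   ] F [6.8 3.  3.3] open 0.119 grip 61.8 q [0.07 0.06 1.59 0.   1.49 1.72]
5 0 1.7 0.5 0 0 0 1; 0 3.4 1 0 0 0 1; 0 5.1 1.4 0 0 0 1; 0 6.8 1.9 0 0 0 1; 0 6.8 1.9 0 0 0 1
```

Call:
carry_out --deltas "0 1.7 0.5 0 0 0 1; 0 3.4 1 0 0 0 1; 0 5 1.4 0 0 0 1; 0 6.8 1.9 0 0 0 1; 0 6.8 1.9 0 0 0 1"

```text
time_s: 17.82
eef_pos: [0.524, 0.1525, 0.3083]
eef_rot: [-0.005, 0.999, -0.036, 0.003]
wrist_force: [8.3, 17.5, 6.7]
opening: 0.117
grasp_force: 62.0
```

```bash
python3 ang.py
python3 - <<'E'
from h import *
c=vision.camera("scene"); cv2.imwrite("pics/scene5.png",c); s=vision.camera("side"); cv2.imwrite("pics/side5.png",s)
k=5; b=cv2.resize(c[100:220,320:400],None,fx=k,fy=k,interpolation=cv2.INTER_CUBIC)
d=cv2.resize(s[140:260,250:330],None,fx=k,fy=k,interpolation=cv2.INTER_CUBIC)
cv2.imwrite("pics/m5.png",np.hstack([b,d]))
E
```

```text
local grasp [  0.8  56.5 327.3] hood r,ang 236.0 1.298 prop r,ang 282.4 1.996
t 17.82 err mm [1.3 4.3 2.2] rot [ 0.01   0.006 -0.003] F [ 8.3 17.5  6.7] open 0.117 grip 62.0 q [0.06 0.05 1.59 0.01 1.49 1.7 ]
```

View pics/m5.png

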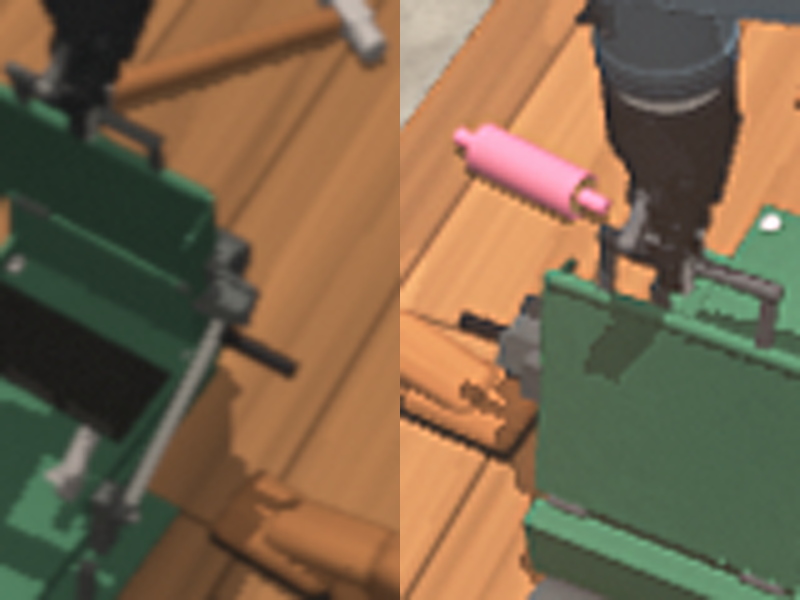

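The tip sits in the socket (left crop, 220,315). The hood stopped at 1.29 while I pushed down with 17 N, so it is propped. I'll ease off, release and go to the rack.

Run:
```python
from h import *
h,r=load(); e=place([0,0,M[2]],[(0,5,1)])[0]; a=h+e; u=(a+[0,0,.08],r)
plan([((a,r),1,2),((a,r),.6,3),(u,.6,3),((u[0]+[0,-.16,0],r),.6,4)])
```

```text
12 0 -2.5 -0.5 0 0 0 1; 0 -5 -1 0 0 0 1; 0 -5 -1 0 0 0 0.6; 0 -5 -1 0 0 0 0.6; 0 -5 -1 0 0 0 0.6; 0 -5 -27.7 0 0 0 0.6; 0 -5 -54.3 0 0 0 0.6; 0 -5 -81 0 0 0 0.6; 3 34.9 -81 0 0 0 0.6; 6 74.8 -81 0 0 0 0.6; 9.1 114.7 -81 0 0 0 0.6; 12.1 154.5 -81 0 0 0 0.6
```

Call:
carry_out --deltas "0 -2.5 -0.5 0 0 0 1; 0 -5 -1 0 0 0 1; 0 -5 -1 0 0 0 0.6; 0 -5 -1 0 0 0 0.6; 0 -5 -1 0 0 0 0.6; 0 -5 -28 0 0 0 0.6; 0 -5 -54 0 0 0 0.6; 0 -5 -81 0 0 0 0.6; 3 35 -81 0 0 0 0.6; 6 75 -81 0 0 0 0.6; 9 114.5 -81 0 0 0 0.6; 12.1 154.5 -81 0 0 0 0.6"

```text
time_s: 19.42
eef_pos: [0.5223, -0.0083, 0.387]
eef_rot: [-0.0, 0.999, -0.038, -0.001]
wrist_force: [0.9, -0.5, -1.0]
opening: 0.397
grasp_force: 0.0
```

Run:
```python
from h import *
chk()
K=[.5298,-.3811,-.1804]
g=pose(place(K,[(0,-55,62+145)])[0],K[2]); plan([(g,0,10),(g,0,2)])
```

```text
t 19.43 err mm [-0.8 -1.6 -0.1] rot [ 0.    -0.001 -0.   ] F [ 0.9 -0.5 -1. ] open 0.397 grip 0.0 q [-0.24 -0.02  1.52 -0.    1.65  1.4 ]
12 2.9 42.8 19.9 0 0 0.01 0; 5.8 85.5 39.8 0 0 0.021 0; 8.8 128.3 59.7 0 0 0.031 0; 11.7 171 79.6 0 0 0.042 0; 14.6 213.8 99.5 0 0 0.052 0; 17.5 256.5 119.4 0 0 0.063 0; 20.4 299.3 139.3 0 0 0.073 0; 23.4 342 159.3 0 0 0.084 0; 26.3 384.8 179.2 0 0 0.094 0; 29.2 427.5 199.1 0 0 0.105 0; 29.2 427.5 199.1 0 0 0.105 0; 29.2 427.5 199.1 0 0 0.105 0
```

Call:
carry_out --deltas "3 43 20 0 0 0.01 0; 6 85.5 40 0 0 0.021 0; 9 128 60 0 0 0.031 0; 11.5 171 79.5 0 0 0.042 0; 14.5 214 99.5 0 0 0.052 0; 17.5 256.5 119.5 0 0 0.063 0; 20.5 299 139.5 0 0 0.073 0; 23.5 342 159 0 0 0.084 0; 26.5 385 179 0 0 0.094 0; 29.2 427.5 199.1 0 0 0.105 0; 29.2 427.5 199.1 0 0 0.105 0; 29.2 427.5 199.1 0 0 0.105 0"

```text
time_s: 20.92
eef_pos: [0.5195, -0.435, 0.1879]
eef_rot: [-0.001, 0.996, -0.09, -0.0]
wrist_force: [-0.3, 0.2, -0.3]
opening: 0.999
grasp_force: 0.0
```

Run:
```python
from h import *
chk(); o=sensors.get_obs(); im=vision.camera("wrist"); cv2.imwrite("pics/w6raw.png",im)
json.dump([o["eef_pos"].tolist(),o["eef_rot"].tolist()],open("w6.json","w"))
K=[.5298,-.3811,-.1804]
P=wproj(place(K,[(-80,-55,62),(80,-55,62),(-80,55,62),(80,55,62),(-55,-55,62),(55,-55,62)]),o); print(P.round(1).tolist())
for p in P: cv2.drawMarker(im,tuple(int(x) for x in p.round()),(0,0,255),cv2.MARKER_CROSS,9,1)
cv2.imwrite("pics/w6.png",cv2.resize(im,(800,500),interpolation=cv2.INTER_CUBIC))
```

```text
t 20.93 err mm [-0.5  0.2 -0.1] rot [ 0.001 -0.001 -0.   ] F [-0.3  0.2 -0.3] open 0.999 grip 0.0 q [-0.87  0.44  1.36  0.    1.34  0.88]
[[317.6, 277.1], [317.7, 93.5], [198.6, 276.3], [178.0, 94.7], [317.7, 252.3], [317.7, 126.2]]
```

View pics/w6.png

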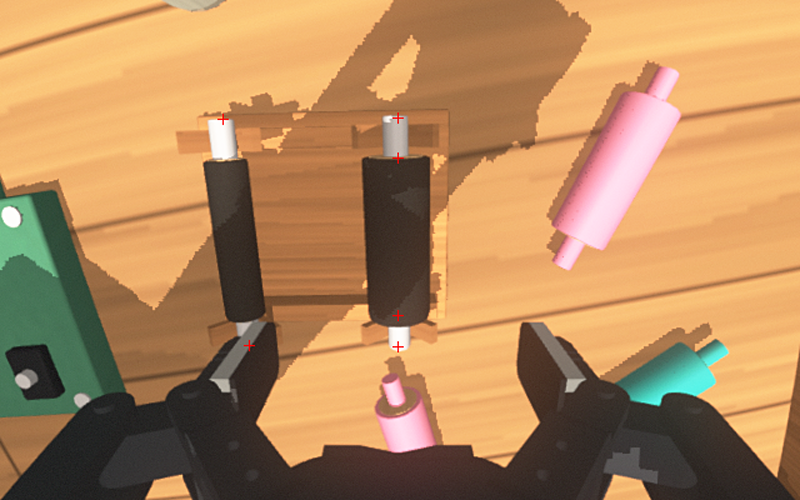

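The markers sit on the thick roller, with its shaft ends at (397,118) and (399,345); the pink and turquoise ones are clear of the path. I'll go down, grip and lift.

Run:
```python
from h import *
K=[.5298,-.3811,-.1804]
g=pose(place(K,[(0,-55,62)])[0],K[2]); plan([(g,0,5),(g,0,2),(g,1,5)])
```

```text
12 0 0 29 0 0 0 0; 0 0 58 0 0 0 0; 0 0 87 0 0 0 0; 0 0 116 0 0 0 0; 0 0 145 0 0 0 0; 0 0 145 0 0 0 0; 0 0 145 0 0 0 0; 0 0 145 0 0 0 1; 0 0 145 0 0 0 1; 0 0 145 0 0 0 1; 0 0 145 0 0 0 1; 0 0 145 0 0 0 1
```

Call:
carry_out --deltas "0 0 29 0 0 0 0; 0 0 58 0 0 0 0; 0 0 87 0 0 0 0; 0 0 116 0 0 0 0; 0 0 145 0 0 0 0; 0 0 145 0 0 0 0; 0 0 145 0 0 0 0; 0 0 145 0 0 0 1; 0 0 145 0 0 0 1; 0 0 145 0 0 0 1; 0 0 145 0 0 0 1; 0 0 145 0 0 0 1"

```text
time_s: 22.48
eef_pos: [0.5205, -0.4349, 0.0446]
eef_rot: [-0.0, 0.996, -0.09, 0.0]
wrist_force: [0.2, 4.4, 5.7]
opening: 0.495
grasp_force: 60.0
```

Run:
```python
from h import *
chk()
h,r=load(); plan([((h+[0,0,.04],r),1,3),((h+[0,0,.14],r),1,4)])
```

```text
t 22.48 err mm [0.6 0.3 1.7] rot [ 0.001  0.001 -0.001] F [0.2 4.4 5.7] open 0.495 grip 60.0 q [-0.87  0.6   1.44  0.    1.1   0.88]
7 0 0 -13.3 0 0 0 1; 0 0 -26.7 0 0 0 1; 0 0 -40 0 0 0 1; 0 0 -65 0 0 0 1; 0 0 -90 0 0 0 1; 0 0 -115 0 0 0 1; 0 0 -140 0 0 0 1
```

Call:
carry_out --deltas "0 0 -13 0 0 0 1; 0 0 -27 0 0 0 1; 0 0 -40 0 0 0 1; 0 0 -65 0 0 0 1; 0 0 -90 0 0 0 1; 0 0 -115 0 0 0 1; 0 0 -140 0 0 0 1"

```text
time_s: 23.35
eef_pos: [0.5197, -0.4356, 0.1849]
eef_rot: [0.0, 0.996, -0.09, 0.0]
wrist_force: [0.1, -1.0, -3.3]
opening: 0.499
grasp_force: 61.2
```

Run:
```python
from h import *
chk()
g=pose(place(M,[(0,-46,190)])[0],-.071); plan([(g,1,11),(g,1,1)])
```

```text
t 23.35 err mm [-0.3 -0.4  1.9] rot [-0.  0. -0.] F [ 0.1 -1.  -3.3] open 0.499 grip 61.2 q [-0.87  0.44  1.37 -0.    1.33  0.88]
12 -8.4 -43.5 1.1 0 0 -0.01 1; -16.7 -87 2.2 0 0 -0.02 1; -25.1 -130.6 3.3 0 0 -0.03 1; -33.4 -174.1 4.4 0 0 -0.04 1; -41.8 -217.6 5.4 0 0 -0.05 1; -50.2 -261.1 6.5 0 0 -0.06 1; -58.5 -304.6 7.6 0 0 -0.07 1; -66.9 -348.1 8.7 0 0 -0.08 1; -75.3 -391.7 9.8 0 0 -0.09 1; -83.6 -435.2 10.9 0 0 -0.1 1; -92 -478.7 12 0 0 -0.11 1; -92 -478.7 12 0 0 -0.11 1
```

Call:
carry_out --deltas "-8.5 -43.5 1 0 0 -0.01 1; -17 -87 2 0 0 -0.02 1; -25 -130.5 3 0 0 -0.03 1; -33.5 -174 4.5 0 0 -0.04 1; -42 -217.5 5.5 0 0 -0.05 1; -50 -261 6.5 0 0 -0.06 1; -58.5 -304.5 7.5 0 0 -0.07 1; -67 -348 8.5 0 0 -0.08 1; -75.5 -391.5 10 0 0 -0.09 1; -83.5 -435 11 0 0 -0.1 1; -92 -478.7 12 0 0 -0.11 1; -92 -478.7 12 0 0 -0.11 1"

```text
time_s: 24.85
eef_pos: [0.5147, 0.0546, 0.172]
eef_rot: [-0.0, 0.999, -0.033, 0.0]
wrist_force: [-0.4, -0.2, -2.7]
opening: 0.496
grasp_force: 61.9
```

```bash
python3 ang.py
python3 - <<'E'
from h import *
a=pose(place(M,[(0,-46,95)])[0],-.071); b=pose(place(M,[(0,-46,73)])[0],-.071); plan([(a,1,6),(b,1,4),(b,1,1)])
E
```

```text
local grasp [ -0.9 -41.7 191. ] hood r,ang 185.5 0.513 prop r,ang 122.4 1.721
t 24.85 err mm [-0.7  2.4  1. ] rot [ 0.001  0.001 -0.004] F [-0.4 -0.2 -2.7] open 0.496 grip 61.9 q [-0.12  0.12  1.81  0.    1.22  1.51]
11 0 0 15.8 0 0 0 1; 0 0 31.7 0 0 0 1; 0 0 47.5 0 0 0 1; 0 0 63.3 0 0 0 1; 0 0 79.1 0 0 0 1; 0 0 95 0 0 0 1; 0 0 100.5 0 0 0 1; 0 0 106 0 0 0 1; 0 0 111.5 0 0 0 1; 0 0 117 0 0 0 1; 0 0 117 0 0 0 1
```

Call:
carry_out --deltas "0 0 16 0 0 0 1; 0 0 32 0 0 0 1; 0 0 47.5 0 0 0 1; 0 0 63 0 0 0 1; 0 0 79 0 0 0 1; 0 0 95 0 0 0 1; 0 0 100.5 0 0 0 1; 0 0 106 0 0 0 1; 0 0 111.5 0 0 0 1; 0 0 117 0 0 0 1; 0 0 117 0 0 0 1"

```text
time_s: 26.22
eef_pos: [0.5151, 0.052, 0.0541]
eef_rot: [0.0, 0.999, -0.035, -0.0]
wrist_force: [0.0, -0.1, -3.6]
opening: 0.498
grasp_force: 61.9
```

```bash
python3 ang.py
python3 - <<'E'
from h import *
b=pose(place(M,[(0,-46,68.5)])[0],-.071); plan([(b,1,5),(b,1,1)])
E
```

```text
local grasp [ -0.3 -44.3  73.1] hood r,ang 166.5 -0.162 prop r,ang 16.0 2.947
t 26.23 err mm [-0.3 -0.3  0.1] rot [-0. -0. -0.] F [ 0.  -0.1 -3.6] open 0.498 grip 61.9 q [-0.13  0.29  1.87 -0.    0.97  1.51]
6 0 0 0.9 0 0 0 1; 0 0 1.8 0 0 0 1; 0 0 2.7 0 0 0 1; 0 0 3.6 0 0 0 1; 0 0 4.5 0 0 0 1; 0 0 4.5 0 0 0 1
```

Call:
carry_out --deltas "0 0 1 0 0 0 1; 0 0 2 0 0 0 1; 0 0 2.7 0 0 0 1; 0 0 3.6 0 0 0 1; 0 0 4.5 0 0 0 1; 0 0 4.5 0 0 0 1"

```text
time_s: 26.98
eef_pos: [0.5157, 0.0515, 0.0526]
eef_rot: [0.0, 0.999, -0.035, 0.0]
wrist_force: [-11.7, -2.5, 22.4]
opening: 0.494
grasp_force: 64.4
```

```bash
python3 ang.py
```

```text
local grasp [  0.3 -44.7  71.6] hood r,ang 167.1 -0.171 prop r,ang 15.4 3.038
t 26.98 err mm [ 0.3 -0.8  3.1] rot [-0.001  0.001  0.   ] F [-11.7  -2.5  22.4] open 0.494 grip 64.4 q [-0.13  0.3   1.87 -0.    0.97  1.51]
```

Contact is at 22 N upward with the grip centred, so the shaft is seated in the Vs. I'll ease off, open and rise.

Call:
carry_out --deltas "0 0 -1.5 0 0 0 1; 0 0 -2.5 0 0 0 1; 0 0 -2.5 0 0 0 0.2; 0 0 -2.5 0 0 0 0.2; 0 0 -2.5 0 0 0 0.2; 0 0 -2.5 0 0 0 0.2; 0 0 -25 0 0 0 0.2; 0 0 -60 0 0 0 0.2; 0 0 -100 0 0 0 0.2; 0 30 -140 0 0 0 0.2; 0 80 -160 0 0 0 0.2; 0 80 -160 0 0 0 0.2"

```text
time_s: 28.48
eef_pos: [0.5108, -0.0307, 0.2121]
eef_rot: [0.001, 0.999, -0.037, 0.002]
wrist_force: [-0.1, 0.6, 0.1]
opening: 0.799
grasp_force: 0.0
```

Run:
```python
from h import *
o=sensors.get_obs(); print(o["time_s"],o["wrist_force"].round(1),o["opening"],o["grasp_force"])
im=vision.camera("wrist"); c=vision.camera("scene"); cv2.imwrite("pics/w7.png",im); cv2.imwrite("pics/scene7.png",c)
P=wproj(place([M[0],M[1]-.001,-.071],[(0,-45,70),(-55,-45,70),(55,-45,70),(0,-67,70),(0,-23,70),(-80,-45,70),(80,-45,70)]),o); print(P.round(1).tolist())
# dark drum: threshold and min-area rect near the prediction
for t in (45,60):
    m=(im.max(2)<t).astype(np.uint8); n,l,s,ce=cv2.connectedComponentsWithStats(m)
    u,v=P[0].astype(int); k=l[v,u]; print(t,im[v,u],k and (s[k].tolist(),cv2.minAreaRect(np.argwhere(l==k)[:,::-1].astype(np.float32))))
g=im.max(2)
print("row",g[int(P[0,1]),int(P[0,0])-80:int(P[0,0])+80:5].tolist()); print("col",g[int(P[6,1])-15:int(P[5,1])+15:5,int(P[0,0])].tolist())
# hood unchanged since propped view?
a=cv2.imread("pics/scene5.png"); print("socket diff",np.abs(a[150:200,355:385].astype(int)-c[150:200,355:385]).mean())
```

```text
28.475 [-0.1  0.6  0.1] 0.7991342254123212 0.0
[[224.4, 190.6], [229.3, 247.0], [219.3, 128.1], [248.8, 190.5], [200.2, 190.7], [231.4, 270.7], [217.1, 97.6]]
45 [66 77 72] 0
60 [66 77 72] 0
row [49, 50, 53, 52, 50, 50, 72, 71, 147, 224, 222, 230, 66, 71, 75, 79, 77, 72, 75, 71, 61, 49, 148, 147, 149, 227, 225, 226, 226, 226, 227, 226]
col [138, 231, 144, 194, 250, 251, 252, 253, 255, 218, 78, 88, 85, 79, 86, 78, 79, 76, 79, 77, 79, 75, 79, 77, 79, 75, 79, 75, 76, 80, 82, 81, 78, 81, 96, 140, 140, 142, 145, 56, 65]
socket diff 2.1486666666666667
```

```bash
python3 -c "
from bench import ctrl
print(ctrl.hand_in())"
```

```text
the job is handed in; nothing more can be done
None
```

The job is handed in at about 28.5 s: the hood rests on the prop rod, with the tip in its socket, and the thick roller lies in both V-blocks. The last camera readings agreed with this, but the judge's verdict was not shown.

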